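# Square up the bar trays and sort the small ware into them

## Task

First push the long tray square and flush into the corner of the wooden fence, then push the short tray square and flush against the back bar and the side of the long tray. Only then sort the small things standing at the front of the worktop, right of the trays: every filled bottle, spice jar or salt shaker goes into the long tray, the bar measure and the shot glass into the short tray, each set down upright, with both trays still flush at the end. Leave the stopper, spoon, corkscrew and bookend where they are.

Things in the scene. Friction and masses are not known exactly. Their poses are not given: they have to be found in the camera images.
- fence: L-shaped stop of two dark wooden bars fixed to the worktop, 26 mm high and 16 mm thick. Origin: the inner corner, at worktop level. The back bar's inner face is the plane x = 0 of this frame and runs from the corner 330 mm along -y; the side bar's inner face is the plane y = 0 and runs 120 mm along -x. The space for the trays is x < 0, y < 0. It is turned a few degrees from start to start
- long_tray: loose open wooden tray, 120 (x) by 180 (y) mm outside, 30 mm high, walls and floor 8 mm thick, 0.35 kg, small brass label frame on its -x wall. Origin: centre of its underside. Starts a few centimetres out of the corner and askew. It slides with a few newtons; home, its +x wall lies on the back bar and its +y wall on the side bar, so its origin is at (-60, -90) mm in the fence's frame
- short_tray: the same tray but 120 (x) by 130 (y) mm outside, 30 mm high, walls and floor 8 mm thick, 0.35 kg. Origin: centre of its underside. It starts to the right (-y) of the long tray, askew. Home, its +x wall lies on the back bar and its +y wall on the long tray's -y wall, so its origin is at (-60, -245) mm in the fence's frame
- salt_shaker_mid (a point): clear glass salt shaker with a grey domed top, 44 mm in diameter (34 mm in its top 16 mm); about 90 mm tall, stands upright at the start. The point is on its axis, half-way up (45 mm above its foot); z is its own upward axis
- nutmeg_jar_mid (a point): glass spice jar with a dark screw lid and a green label, 44 mm in diameter, the same width all the way up; about 105 mm tall, stands upright at the start. The point is on its axis, half-way up (52.5 mm above its foot); z is its own upward axis
- bitters_bottle_mid (a point): small brown dropper bottle with a black dropper top, 33 mm in diameter up to 70 mm from its foot, then a 24 mm collar to 77 mm and a 13 mm bulb above; about 102 mm tall, stands upright at the start. The point is on its axis, half-way up (51 mm above its foot); z is its own upward axis
- jigger_mid (a point): grey metal two-ended bar measure (hourglass of two cups), 43 mm in diameter at the rim, grips like a plain cylinder; about 78 mm tall, stands upright at the start. The point is on its axis, half-way up (39 mm above its foot); z is its own upward axis
- shot_glass_mid (a point): clear shot glass, 48 mm across the rim, 38 mm at the foot; about 61 mm tall, stands upright at the start. The point is on its axis, half-way up (30.5 mm above its foot); z is its own upward axis
- stopper: pale bottle stopper standing on its knob, 35 mm across, 52 mm tall, origin at its foot. Bystander
- spoon: bar spoon lying flat, 134 by 29 by 12 mm, origin under its middle. Bystander
- wing_corkscrew: grey wing corkscrew standing upright, 46 by 83 by 153 mm, origin at its foot. Bystander
- bookend: heavy black cast bookend, 76 by 150 by 178 mm, origin at its foot. Bystander
Mind the look-alikes: they are no part of the job. Leave any blue or yellow look-alike of the part that bears shot_glass_mid alone.

How it is judged:
By the outcome, as a careful person would: the job done as asked, in the order asked, and still so for the second after the job is handed in, with the robot touching nothing.
Of salt_shaker, nutmeg_jar, bitters_bottle, jigger, shot_glass only 3 to 5 are there at a start; the rules pass over those that are not, and their reading is None.
At some moment in a run one of long_tray, short_tray may be knocked a few centimetres aside while the robot is not near it.
It also fails if it takes over 210 s, if anything falls off the work surface, if the arm or the gripper's body presses on something with over 40 N, if the wrist force passes 120 N, or if a joint passes its speed limit or range.

## Robot

A 7-joint arm with a two-finger parallel gripper is mounted at the origin on a cart in front of the work surface, level with it; the furniture and walls round the work are solid. World frame = base frame: x ahead of the robot, y to its left, z up, the work surface at z = 0. Lengths are in m, angles in degrees, forces in N, time in s.
With the tool pointing down it reaches from about 0.4 to 0.875 m from the base axis. Payload 6.5 kg.
Tool frame: the origin (TCP) lies at the very end of the fingers, on their centre line; the grasp point (between the pads) lies 19 mm behind it; z points along the fingers, y is the line along which they close (so a half turn about z gives the same grasp; the last joint's range is limited). The gripper opens to 85 mm and grips with 20 to 120 N. Pads are 22 mm wide; open, the fingers measure 114 mm over their backs; the gripper's body (76 mm by 85 mm) begins 54 mm behind the grasp point. The pads swing forward as they close: fully open they stand 13 mm farther back than shut.
Start: joints at [71.322, 30.733, -0.252, 88.115, 0.149, 61.152, -4.079], TCP at [0.167, -0.628, 0.231] pointing down, gripper open.
Joint ranges: [-154.64, 154.64], [-21.42, 123.67], [-72.66, 72.17], [13.99, 137.28], [-74.86, 254.86], [10.95, 109.41], [-158.01, 158.01]. Speed limits (degrees/s): [136.94, 136.94, 180, 180, 180, 180, 180].

## Interface

Orientations are given as a 3x3 rotation matrix whose columns are the frame's x, y, z axes.
In Python, from station import robot gives the robot as it stands.
- The arm moves only by the shell command python3 -m jog 'ROWS' [FORCE]. ROWS is JSON, a list of rows, each an object with "linear": the shift along the tool's x, y, z in mm, a list of three; "angular": the turn, a rotation vector about the tool's x, y, z in degrees, a list of three; "claw": the opening, from 0 (shut) to 1 (fully open). In form: [{"linear": [dx, dy, dz], "angular": [rx, ry, rz], "claw": claw}, ...]. A call has 1 to 20 rows; each row is the pose to reach, as a shift and turn from the pose commanded when the call began, along the tool's axes at that moment; what a row does not reach only later rows make up. A row lasts 1/8 s, in which the tool goes at most 62.5 mm and 10.7 degrees, less where a joint would pass 70% of its speed; a pose out of reach is approached as far as the arm can. A call with a gripper value outside its range is refused whole. The fingers move at their own pace and stop on an object; FORCE is the grip in N (left out, the last holds). Time passes only in rows, so rows that repeat a pose let the fingers close. It gives the time, the measured TCP pose, the force, the opening and the grip force at its end, in the units of the state.
- robot.observe(): the state, without advancing time (a new reading comes with each control period).
- robot.capture(name): name is "side" or "top" or "wrist"; returns a dict with "image" (480x640x3 uint8, red, green, blue), "depth" (480x640 float32, m along the optical axis (not along the pixel's ray), 0 where there is no reading), "fx", "fy", "cx", "cy" (pixels), "k1" (the pictures are not rectified: a ray, as slopes to the right and down, at radius r is drawn at 1 + k1 r^2 times it, then the intrinsics apply), "rvec" (rotation vector, rad) and "tvec" (3), from world to camera coordinates, as OpenCV has them. Camera axes: x right, y down, z forward; pixel columns grow to the right and rows downward; lengths in m; the calibration is good to about 2 mm. A picture is of the moment at which its call begins.
- robot.sign_off(): hands the job in; it is judged then, once.
The state is a dict: "time": time; "joints": joint angles; "joint_vel": joint speeds; "effort": joint torques, N m; "position": TCP position; "orientation": TCP orientation; "force": force on the tool from outside, world axes, zero at the start; "wrist_torque": the same for the moment, N m; "gripper_width": finger opening in m; "gripper_force": force on a finger pad.
Only numpy, scipy, OpenCV 4.12 (cv2) and the standard library are available. Lean on these libraries where they do the work, as an engineer would, in place of code of your own. Each camera call takes 0.05 s, during which the arm holds its last target. There are 200 camera calls.

## Working session

There is one attempt and no reset: what is moved stays moved. The work goes in short steps, Python scripts to look and compute and a shell command to move; the robot and the scene stay as the last step left them, time stands still between calls to the robot, and variables do not carry over. Pictures are saved under pics/ and viewed, at most 14 in all, crops included, and the job is handed in when it is done.

```bash
mkdir -p pics; ls; cat > h.py <<'E'
import numpy as np, cv2
from station import robot
def cap(n,save=None):
    c=robot.capture(n)
    if save: cv2.imwrite('pics/'+save+'.png',c['image'][:,:,::-1])
    R=cv2.Rodrigues(np.array(c['rvec'],float))[0]; t=np.array(c['tvec'],float).ravel()
    K=np.array([[c['fx'],0,c['cx']],[0,c['fy'],c['cy']],[0,0,1.]])
    D=np.array([c['k1'],0,0,0.])
    return dict(c=c,R=R,t=t,K=K,D=D,im=c['image'],dep=c['depth'])
def cloud(s):
    v,u=np.mgrid[0:480,0:640]
    p=cv2.undistortPoints(np.stack([u.ravel(),v.ravel()],1).astype(float).reshape(-1,1,2),s['K'],s['D']).reshape(-1,2)
    d=s['dep'].ravel().astype(float)
    P=np.c_[p*d[:,None],d]
    W=(P-s['t'])@s['R']; W[d==0]=np.nan
    return W.reshape(480,640,3)
def onplane(s,u,v,z):
    p=cv2.undistortPoints(np.array([[[u,v]]],float),s['K'],s['D']).reshape(2)
    d=s['R'].T@np.array([p[0],p[1],1]); o=-s['R'].T@s['t']
    return o+d*(z-o[2])/d[2]
E
python3 - <<'E'
from h import *
for n in ('top','side','wrist'):
    s=cap(n,n+'0'); print(n,-s['R'].T@s['t'],s['R'][2],s['c']['k1'])
o=robot.observe(); print(o['time'],o['position'],o['orientation'],o['force'])
E
```

```text
pics
top [ 0.35659697 -0.10264585  1.5777747 ] [ 0.07879269  0.00783742 -0.99686021] -0.08696735995640474
side [-0.80418571 -0.57607019  1.02794756] [ 0.75982735  0.2881275  -0.58279065] -0.08810493983320103
wrist [ 0.24718689 -0.60678984  0.37357432] [-0.31325271 -0.08024799 -0.94627322] -0.07353414028487483
0.15 [ 0.16683573 -0.62771837  0.23063063] [[ 9.66429654e-01  2.56930992e-01 -4.33945883e-04]
 [ 2.56931340e-01 -9.66428859e-01  1.24351105e-03]
 [-9.98812970e-05 -1.31326025e-03 -9.99999133e-01]] [ 0.20767756 -0.42950827  0.34087456]
```

View pics/top0.png

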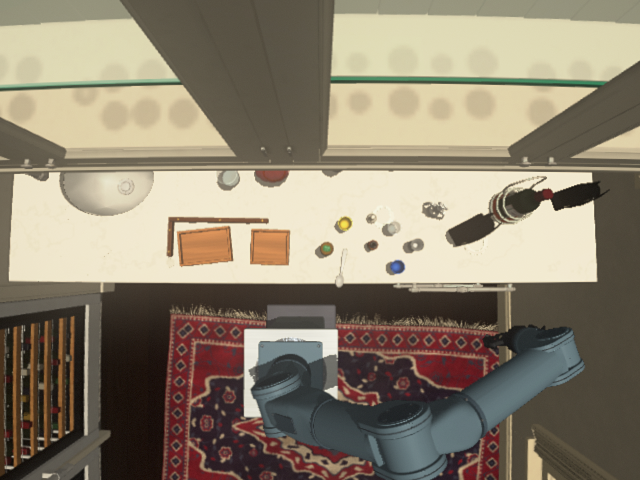

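View pics/side0.png

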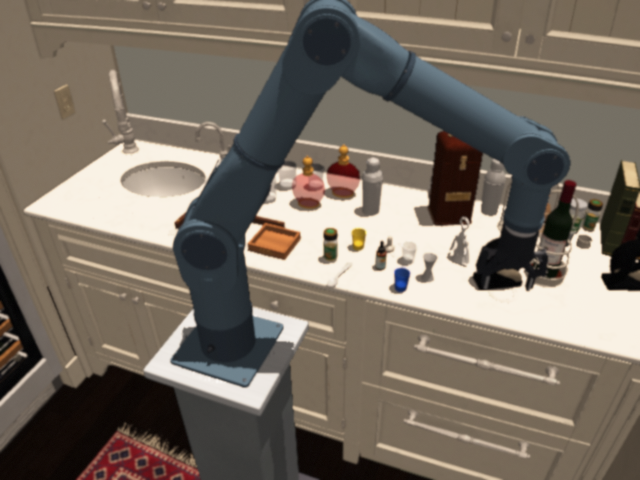

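The top view shows the fence corner at about (170,219), the long tray at (205,246), the short tray at (270,247), nutmeg at (326,249), bitters at (371,245), the clear glass at (391,228) and the jigger at (414,245). The look-alikes are yellow (344,224) and blue (397,267). I see no salt shaker. Next I measure these.

```bash
python3 - <<'E'
from h import *
s=cap('top'); W=cloud(s)
im=s['im']; 
cv2.imwrite('pics/crop1.png',cv2.resize(im[170:295,150:450][:,:,::-1],None,fx=2.66,fy=2.66,interpolation=cv2.INTER_CUBIC))
hsv=cv2.cvtColor(im,cv2.COLOR_RGB2HSV)
print('plane z',np.nanmedian(W[275,300:320,2]), W[246,205],W[246,270])
x=W[...,0];y=W[...,1];z=W[...,2]
# things
m=((z>0.03)&(x>0.3)&(x<0.75)&(y<0.0)&(y>-0.65)).astype(np.uint8); m[:,:300]=0; m[:160]=0;m[290:]=0
n,l,st,ce=cv2.connectedComponentsWithStats(m)
for i in range(1,n):
    if st[i,4]<8: continue
    q=W[l==i]; k=q[:,2]>q[:,2].max()-.012
    print(ce[i].round(),st[i,4],'zmax',q[:,2].max().round(3),'top',q[k][:,:2].mean(0).round(3),im[l==i].mean(0).round())
# wood: trays & fence
wood=((hsv[...,1]>110)&(hsv[...,0]<20)).astype(np.uint8); wood[:, 300:]=0; wood[:205]=0; wood[272:]=0;wood[:,:160]=0
n,l,st,ce=cv2.connectedComponentsWithStats(wood)
for i in range(1,n):
    if st[i,4]<60: continue
    q=W[l==i]
    zt=np.nanpercentile(q[:,2],95)
    cs,_=cv2.findContours((l==i).astype(np.uint8),0,1)
    c=max(cs,key=cv2.contourArea); 
    zz=.026 if im[l==i].mean()<90 else .03
    p=np.array([onplane(s,a,b,zz)[:2] for a,b in c.reshape(-1,2)],np.float32)
    r=cv2.minAreaRect(p); print('wood',ce[i].round(),st[i,4],zt.round(3),im[l==i].mean(0).round(),r)
    print(cv2.boxPoints(r).round(3).tolist())
    if st[i,4]<3000 and min(r[1])>0 : print(cv2.approxPolyDP(p.reshape(-1,1,2),.008,True).reshape(-1,2).round(3).tolist())
E
```

```text
plane z 0.0010260016755946732 [0.4327644  0.29328721 0.00838992] [0.43242178 0.06759716 0.01616885]
[436. 165.] 3000 zmax 0.688 top [ 0.567 -0.538] [136. 125. 104.]
[437. 208.] 198 zmax 0.158 top [ 0.553 -0.493] [157. 149. 131.]
[372. 217.] 25 zmax 0.06 top [ 0.527 -0.279] [190. 178. 150.]
[474. 230.] 697 zmax 0.185 top [ 0.488 -0.601] [67. 60. 50.]
[345. 223.] 80 zmax 0.069 top [ 0.507 -0.188] [178. 160.  91.]
[395. 227.] 90 zmax 0.069 top [ 0.492 -0.352] [206. 197. 174.]
[417. 244.] 124 zmax 0.085 top [ 0.436 -0.426] [155. 146. 129.]
[372. 245.] 85 zmax 0.106 top [ 0.434 -0.279] [117.  99.  82.]
[326. 249.] 157 zmax 0.115 top [ 0.419 -0.123] [133. 124.  82.]
[399. 266.] 78 zmax 0.073 top [ 0.365 -0.361] [114. 119. 140.]
wood [219. 220.] 299 0.032 [129.  93.  68.] ((0.5221434831619263, 0.24592767655849457), (0.3380014896392822, 0.010303485207259655), 89.84638214111328)
[[0.5170000195503235, 0.07699999958276749], [0.5270000100135803, 0.07699999958276749], [0.527999997138977, 0.41499999165534973], [0.5170000195503235, 0.41499999165534973]]
[[0.527999997138977, 0.41499999165534973], [0
[... 731 characters left out ...]
06, 0.3869999945163727]]
[[0.49300000071525574, 0.20600000023841858], [0.47999998927116394, 0.38600000739097595], [0.367000013589859, 0.37299999594688416], [0.3840000033378601, 0.1979999989271164]]
wood [269. 247.] 1326 0.033 [196. 133.  84.] ((0.4293522238731384, 0.0684455931186676), (0.1287010908126831, 0.11810905486345291), 87.98052978515625)
[[0.36800000071525574, 0.006000000052154064], [0.4860000014305115, 0.0020000000949949026], [0.4909999966621399, 0.13099999725818634], [0.37299999594688416, 0.13500000536441803]]
[[0.48899999260902405, 0.12800000607967377], [0.3779999911785126, 0.13300000131130219], [0.3709999918937683, 0.00800000037997961], [0.4860000014305115, 0.004999999888241291]]
```

View pics/crop1.png

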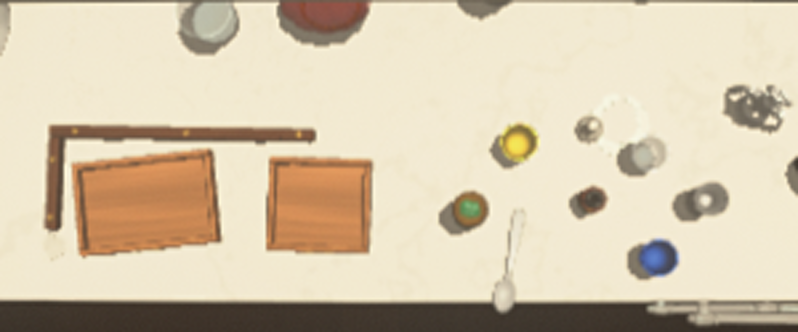

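```bash
cat > w.py <<'E'
# usage: python3 w.py "x,y,z,yaw" ... : world waypoints (m, deg of tool x) -> linear mm / angular deg in current tool axes
import sys,numpy as np
from scipy.spatial.transform import Rotation as Ro
from station import robot
o=robot.observe(); R=np.array(o['orientation']); p=np.array(o['position'])
for a in sys.argv[1:]:
    x,y,z,w=map(float,a.split(',')); c,s=np.cos(np.radians(w)),np.sin(np.radians(w))
    G=np.array([[c,s,0],[s,-c,0],[0,0,-1.]])
    print(a,(R.T@(np.array([x,y,z])-p)*1000).round(1).tolist(),Ro.from_matrix(R.T@G).as_rotvec(degrees=True).round(1).tolist())
E
python3 w.py .22,-.56,.3,10 .3,-.45,.3,5 .42,-.27,.3,2 .5,0,.3,0 .5,.21,.3,-2.5
```

```text
.22,-.56,.3,10 [68.8, -52.0, -69.2] [-0.1, 0.0, 4.9]
.3,-.45,.3,5 [174.3, -137.7, -69.1] [-0.1, 0.0, 9.9]
.42,-.27,.3,2 [336.5, -280.8, -69.0] [-0.1, 0.0, 12.9]
.5,0,.3,0 [483.2, -521.2, -68.7] [-0.1, 0.0, 14.9]
.5,.21,.3,-2.5 [537.2, -724.2, -68.5] [-0.1, 0.0, 17.4]
```

```bash
python3 -m jog '[{"linear":[35,-25,-50],"angular":[0,0,3],"claw":1},{"linear":[69,-52,-69],"angular":[0,0,5],"claw":1},{"linear":[120,-95,-69],"angular":[0,0,8],"claw":0.5},{"linear":[174,-138,-69],"angular":[0,0,10],"claw":0.5},{"linear":[224,-182,-69],"angular":[0,0,11],"claw":0.5},{"linear":[270,-224,-69],"angular":[0,0,12],"claw":0.5},{"linear":[312,-266,-69],"angular":[0,0,13],"claw":0.5},{"linear":[350,-312,-69],"angular":[0,0,13],"claw":0.5},{"linear":[390,-360,-69],"angular":[0,0,13],"claw":0.5},{"linear":[425,-410,-69],"angular":[0,0,14],"claw":0.5},{"linear":[455,-460,-69],"angular":[0,0,15],"claw":0.5},{"linear":[483,-515,-69],"angular":[0,0,15],"claw":0.5},{"linear":[500,-575,-69],"angular":[0,0,16],"claw":0.5},{"linear":[515,-635,-69],"angular":[0,0,17],"claw":0.5},{"linear":[530,-690,-69],"angular":[0,0,17.4],"claw":0.5},{"linear":[537,-724,-69],"angular":[0,0,17.4],"claw":0.5},{"linear":[537,-724,-69],"angular":[0,0,17.4],"claw":0.5},{"linear":[537,-724,-69],"angular":[0,0,17.4],"claw":0.5},{"linear":[537,-724,-69],"angular":[0,0,17.4],"claw":0.5}]'
python3 - <<'E'
from h import *
s=cap('wrist','w1'); print(s['K'][0,0],-s['R'].T@s['t'])
E
```

```text
time: 2.58
position: [0.5003, 0.2078, 0.3002]
orientation: [[0.999, -0.046, -0.0], [-0.046, -0.999, -0.001], [-0.0, 0.001, -1.0]]
force: [-0.3, -0.2, 0.9]
gripper_width: 0.0425
gripper_force: 0.0
382.7288993589466 [0.58334575 0.20373669 0.44326586]
```

View pics/w1.png

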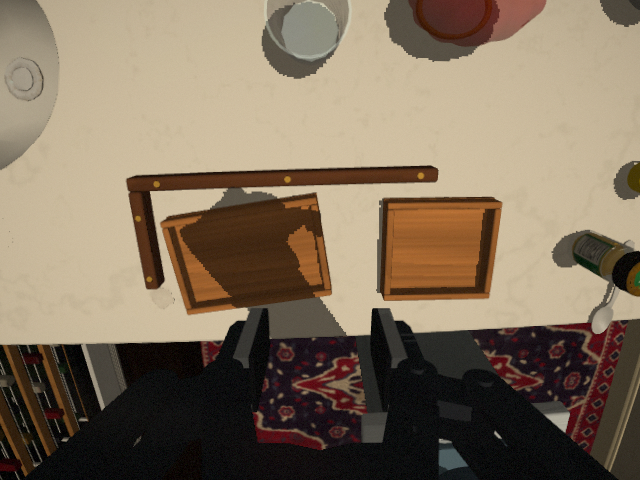

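The wrist view shows the fence corner at about (150,190), the long tray with rim corners (163,222), (317,195), (330,293), (188,312), and the short tray at (383,200) to (500,298). I fit rectangles from depth.

```bash
cat > fit.py <<'E'
from h import *
def fit(verbose=True,s=None):
    s=s or cap('wrist'); W=cloud(s); z=W[...,2]
    m=((z>.018)&(z<.042)&(W[...,0]>.3)&(W[...,0]<.6)&(W[...,1]>-.06)&(W[...,1]<.5)).astype(np.uint8)
    hsv=cv2.cvtColor(s['im'],cv2.COLOR_RGB2HSV); m&=(hsv[...,1]>90).astype(np.uint8)
    n,l,st,ce=cv2.connectedComponentsWithStats(m,connectivity=4)
    for i in range(1,n):
        if st[i,4]<150: continue
        cs,_=cv2.findContours((l==i).astype(np.uint8),0,1); q=W[l==i]; zt=np.median(q[:,2])
        r=cv2.minAreaRect(q[:,:2].astype(np.float32))
        print(ce[i].round(),st[i,4],'z',zt.round(4),'rect c',np.round(r[0],4),'size',np.round(r[1],4),'ang',round(r[2],2))
    return s,W,l
if __name__=='__main__': fit()
E
python3 fit.py
```

```text
[249. 193.] 6015 z 0.0264 rect c [0.4638 0.2511] size [0.3446 0.1347] ang 89.4
[246. 256.] 4213 z 0.03 rect c [0.4321 0.2949] size [0.1208 0.1798] ang 6.27
[441. 249.] 3560 z 0.0296 rect c [0.4292 0.0709] size [0.1304 0.1213] ang 88.11
```

```bash
python3 - <<'E'
from fit import *
s,W,l=fit()
i=np.bincount(l[l>0]).argmax(); 
q=W[(l==i)]; q=q[(q[:,2]>.022)&(q[:,2]<.031)]
b=q[(q[:,1]<.39)&(q[:,0]>.5)]
# inner edge per y bin
ys=np.arange(.10,.385,.005); e=[];f=[]
for y in ys:
    k=b[abs(b[:,1]-y)<.0025][:,0]; e.append(np.percentile(k,3)); f.append(np.percentile(k,97))
p=np.polyfit(ys,e,1); p2=np.polyfit(ys,f,1); print('inner',np.degrees(np.arctan(p[0])),np.polyval(p,[.1,.25,.4]),'outer',np.degrees(np.arctan(p2[0])),np.polyval(p2,.25), np.std(np.polyval(p,ys)-e))
sd=q[(q[:,0]<.5)&(q[:,1]>.38)]
xs=np.arange(.415,.495,.005);e=[];f=[]
for x in xs:
    k=sd[abs(sd[:,0]-x)<.0025][:,1]; e.append(np.percentile(k,3)); f.append(np.percentile(k,97))
p=np.polyfit(xs,e,1);p2=np.polyfit(xs,f,1);print('side inner',np.degrees(np.arctan(p[0])),np.polyval(p,[.41,.45,.51]),'outer',np.degrees(np.arctan(p2[0])),np.polyval(p2,.45))
E
```

```text
[249. 193.] 6024 z 0.0264 rect c [0.4629 0.2511] size [0.3448 0.1349] ang 89.12
[246. 256.] 4212 z 0.03 rect c [0.4322 0.2949] size [0.1205 0.18  ] ang 6.29
[441. 249.] 3554 z 0.0296 rect c [0.4298 0.0709] size [0.1302 0.1208] ang 88.34
inner 0.9354472070449654 [0.51265928 0.51510849 0.51755771] outer 0.9777688703246552 0.5293565713805828 0.0003323156232249216
side inner -0.6466122867557912 [0.40845846 0.40800702 0.40732986] outer -0.6437694043365688 0.42223459902026483
```

```bash
python3 w.py .435,.30,.1,-0.9 .435,.30,.012,-0.9 .485,.30,.012,-0.9 .5,.30,.012,-0.9; python3 -c "
from station import robot;print(robot.observe()['joints'])"
```

```text
.435,.30,.1,-0.9 [-69.3, -88.6, 200.3] [0.0, -0.0, -1.7]
.435,.30,.012,-0.9 [-69.3, -88.6, 288.3] [0.0, -0.0, -1.7]
.485,.30,.012,-0.9 [-19.4, -90.9, 288.3] [0.0, -0.0, -1.7]
.5,.30,.012,-0.9 [-4.4, -91.5, 288.3] [0.0, -0.0, -1.7]
[  -5.75200669   18.31185765  -27.00022907   98.87074983    9.07858561
   64.98443182 -128.03972103]
```

```bash
python3 -m jog '[{"linear":[-17,-22,50],"angular":[0,0,0],"claw":0.6},{"linear":[-35,-44,100],"angular":[0,0,-1.7],"claw":0.6},{"linear":[-52,-66,150],"angular":[0,0,-1.7],"claw":0.6},{"linear":[-69,-88,200],"angular":[0,0,-1.7],"claw":0.6},{"linear":[-69,-88,240],"angular":[0,0,-1.7],"claw":0.6},{"linear":[-69,-88,270],"angular":[0,0,-1.7],"claw":0.6},{"linear":[-69,-88,288],"angular":[0,0,-1.7],"claw":0.6},{"linear":[-69,-88,288],"angular":[0,0,-1.7],"claw":0.6}]'
python3 -m jog '[{"linear":[8,0,0],"angular":[0,0,0],"claw":0.6},{"linear":[16,0,0],"angular":[0,0,0],"claw":0.6},{"linear":[22,0,0],"angular":[0,0,0],"claw":0.6},{"linear":[28,0,0],"angular":[0,0,0],"claw":0.6},{"linear":[34,0,0],"angular":[0,0,0],"claw":0.6},{"linear":[40,0,0],"angular":[0,0,0],"claw":0.6},{"linear":[45,0,0],"angular":[0,0,0],"claw":0.6},{"linear":[50,0,0],"angular":[0,0,0],"claw":0.6},{"linear":[50,0,0],"angular":[0,0,0],"claw":0.6}]'
```

```text
time: 3.72
position: [0.4346, 0.2999, 0.0116]
orientation: [[1.0, -0.015, -0.001], [-0.015, -1.0, -0.001], [-0.001, 0.001, -1.0]]
force: [0.1, -0.2, 0.0]
gripper_width: 0.0514
gripper_force: 0.0
time: 4.85
position: [0.4858, 0.2996, 0.0122]
orientation: [[1.0, -0.015, 0.001], [-0.015, -1.0, 0.0], [0.001, -0.0, -1.0]]
force: [-0.4, 0.2, -0.1]
gripper_width: 0.0515
gripper_force: 0.1
```

```bash
python3 -m jog '[{"linear":[4,0,0],"angular":[0,0,0],"claw":0.6},{"linear":[8,0,0],"angular":[0,0,0],"claw":0.6},{"linear":[8,0,0],"angular":[0,0,0],"claw":0.6}]'
python3 -m jog '[{"linear":[3,0,0],"angular":[0,0,0],"claw":0.6},{"linear":[6,0,0],"angular":[0,0,0],"claw":0.6},{"linear":[6,0,0],"angular":[0,0,0],"claw":0.6}]'
```

```text
time: 5.22
position: [0.4938, 0.2996, 0.0123]
orientation: [[1.0, -0.015, 0.001], [-0.015, -1.0, 0.0], [0.001, -0.0, -1.0]]
force: [-0.5, 0.1, -0.2]
gripper_width: 0.0514
gripper_force: 0.1
time: 5.6
position: [0.4961, 0.2996, 0.0121]
orientation: [[1.0, -0.014, -0.005], [-0.014, -1.0, -0.001], [-0.005, 0.001, -1.0]]
force: [-8.7, -0.6, 7.8]
gripper_width: 0.0513
gripper_force: 4.9
```

```bash
python3 -m jog '[{"linear":[-8,0,0],"angular":[0,0,0],"claw":0.5},{"linear":[-20,0,-30],"angular":[0,0,-10],"claw":0.5},{"linear":[-44,0,-50],"angular":[0,0,-20],"claw":0.5},{"linear":[-44,0,-50],"angular":[0,0,-30],"claw":0.5},{"linear":[-44,0,-50],"angular":[0,0,-40],"claw":0.5},{"linear":[-44,0,-50],"angular":[0,0,-50],"claw":0.5},{"linear":[-44,0,-50],"angular":[0,0,-60],"claw":0.5},{"linear":[-44,0,-50],"angular":[0,0,-70],"claw":0.5},{"linear":[-44,0,-50],"angular":[0,0,-80],"claw":0.5},{"linear":[-44,0,-40],"angular":[0,0,-90],"claw":0.5},{"linear":[-44,0,-20],"angular":[0,0,-90],"claw":0.5},{"linear":[-44,0,0],"angular":[0,0,-90],"claw":0.5},{"linear":[-44,0,0],"angular":[0,0,-90],"claw":0.5}]'
python3 -m jog '[{"linear":[8,0,0],"angular":[0,0,0],"claw":0.5},{"linear":[16,0,0],"angular":[0,0,0],"claw":0.5},{"linear":[24,0,0],"angular":[0,0,0],"claw":0.5},{"linear":[32,0,0],"angular":[0,0,0],"claw":0.5},{"linear":[40,0,0],"angular":[0,0,0],"claw":0.5},{"linear":[48,0,0],"angular":[0,0,0],"claw":0.5},{"linear":[56,0,0],"angular":[0,0,0],"claw":0.5},{"linear":[64,0,0],"angular":[0,0,0],"claw":0.5},{"linear":[72,0,0],"angular":[0,0,0],"claw":0.5},{"linear":[80,0,0],"angular":[0,0,0],"claw":0.5},{"linear":[80,0,0],"angular":[0,0,0],"claw":0.5}]'
```

```text
time: 7.22
position: [0.4537, 0.2992, 0.0103]
orientation: [[0.016, 1.0, -0.003], [1.0, -0.016, -0.002], [-0.002, -0.002, -1.0]]
force: [-0.5, 0.5, 0.1]
gripper_width: 0.0429
gripper_force: 0.0
time: 8.6
position: [0.4559, 0.3807, 0.0122]
orientation: [[0.014, 1.0, -0.0], [1.0, -0.014, 0.0], [0.0, -0.0, -1.0]]
force: [-0.1, -0.0, 0.2]
gripper_width: 0.043
gripper_force: 0.0
```

```bash
python3 -m jog '[{"linear":[3,0,0],"angular":[0,0,0],"claw":0.5},{"linear":[6,0,0],"angular":[0,0,0],"claw":0.5},{"linear":[6,0,0],"angular":[0,0,0],"claw":0.5}]'
python3 -m jog '[{"linear":[3,0,0],"angular":[0,0,0],"claw":0.5},{"linear":[6,0,0],"angular":[0,0,0],"claw":0.5},{"linear":[6,0,0],"angular":[0,0,0],"claw":0.5}]'
```

```text
time: 8.98
position: [0.456, 0.3867, 0.0122]
orientation: [[0.014, 1.0, -0.0], [1.0, -0.014, 0.001], [0.001, -0.0, -1.0]]
force: [-0.1, -1.7, -0.5]
gripper_width: 0.0428
gripper_force: 0.4
time: 9.35
position: [0.4563, 0.3892, 0.012]
orientation: [[0.015, 1.0, -0.001], [1.0, -0.015, -0.006], [-0.006, -0.0, -1.0]]
force: [-1.8, -10.2, 7.0]
gripper_width: 0.0429
gripper_force: 5.1
```

```bash
python3 -m jog '[{"linear":[-10,0,0],"angular":[0,0,0],"claw":0.5},{"linear":[-10,0,-50],"angular":[0,0,0],"claw":0.5},{"linear":[-30,5,-100],"angular":[0,0,10],"claw":0.5},{"linear":[-60,15,-150],"angular":[0,0,20],"claw":0.5},{"linear":[-90,25,-200],"angular":[0,0,30],"claw":0.5},{"linear":[-120,35,-240],"angular":[0,0,40],"claw":0.5},{"linear":[-160,40,-280],"angular":[0,0,50],"claw":0.5},{"linear":[-183,40,-288],"angular":[0,0,60],"claw":0.5},{"linear":[-183,40,-288],"angular":[0,0,70],"claw":0.5},{"linear":[-183,40,-288],"angular":[0,0,80],"claw":0.5},{"linear":[-183,40,-288],"angular":[0,0,90],"claw":0.5},{"linear":[-183,40,-288],"angular":[0,0,90],"claw":0.5},{"linear":[-183,40,-288],"angular":[0,0,90],"claw":0.5}]'
python3 - <<'E'
from fit import *
s=cap('wrist','w2'); fit(s=s)
E
```

```text
time: 10.98
position: [0.4936, 0.209, 0.3003]
orientation: [[1.0, -0.01, 0.001], [-0.01, -1.0, 0.0], [0.001, -0.0, -1.0]]
force: [1.3, -0.6, 0.1]
gripper_width: 0.0424
gripper_force: 0.0
[240. 203.] 10056 z 0.0271 rect c [0.4617 0.2513] size [0.3447 0.137 ] ang 89.03
[440. 248.] 3578 z 0.0297 rect c [0.4292 0.0711] size [0.1299 0.121 ] ang 88.1
```

View pics/w2.png

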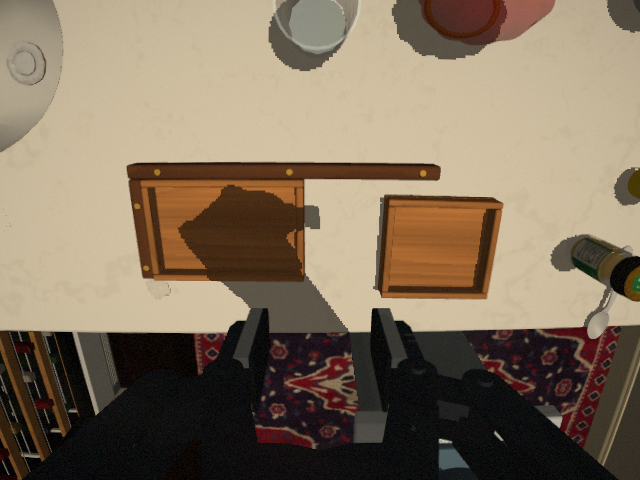

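The picture shows the long tray flush in the corner, with walls against both bars (rim from (143,180) to (304,280)). Now the short tray: first +y part way, then +x, then +y home.

```bash
python3 w.py .43,.08,.05,89.1 .43,.08,.012,89.1
```

```text
.43,.08,.05,89.1 [-62.2, 129.7, 250.2] [-0.0, -0.0, -89.7]
.43,.08,.012,89.1 [-62.2, 129.7, 288.2] [-0.0, -0.0, -89.7]
```

```bash
python3 -m jog '[{"linear":[-15,30,40],"angular":[0,0,-10],"claw":0.5},{"linear":[-30,60,80],"angular":[0,0,-20],"claw":0.5},{"linear":[-45,90,120],"angular":[0,0,-30],"claw":0.5},{"linear":[-62,130,160],"angular":[0,0,-40],"claw":0.5},{"linear":[-62,130,200],"angular":[0,0,-50],"claw":0.5},{"linear":[-62,130,230],"angular":[0,0,-60],"claw":0.5},{"linear":[-62,130,245],"angular":[0,0,-70],"claw":0.5},{"linear":[-62,130,250],"angular":[0,0,-80],"claw":0.5},{"linear":[-62,130,250],"angular":[0,0,-90],"claw":0.5},{"linear":[-62,130,250],"angular":[0,0,-90],"claw":0.5},{"linear":[-62,130,270],"angular":[0,0,-90],"claw":0.5},{"linear":[-62,130,288],"angular":[0,0,-90],"claw":0.5},{"linear":[-62,130,288],"angular":[0,0,-90],"claw":0.5}]'
python3 -m jog '[{"linear":[10,0,0],"angular":[0,0,0],"claw":0.5},{"linear":[20,0,0],"angular":[0,0,0],"claw":0.5},{"linear":[28,0,0],"angular":[0,0,0],"claw":0.5},{"linear":[36,0,0],"angular":[0,0,0],"claw":0.5},{"linear":[44,0,0],"angular":[0,0,0],"claw":0.5},{"linear":[52,0,0],"angular":[0,0,0],"claw":0.5},{"linear":[60,0,0],"angular":[0,0,0],"claw":0.5},{"linear":[68,0,0],"angular":[0,0,0],"claw":0.5},{"linear":[76,0,0],"angular":[0,0,0],"claw":0.5},{"linear":[84,0,0],"angular":[0,0,0],"claw":0.5},{"linear":[92,0,0],"angular":[0,0,0],"claw":0.5},{"linear":[98,0,0],"angular":[0,0,0],"claw":0.5},{"linear":[98,0,0],"angular":[0,0,0],"claw":0.5}]'
```

```text
time: 12.65
position: [0.4292, 0.0795, 0.0118]
orientation: [[0.016, 1.0, -0.001], [1.0, -0.016, -0.0], [-0.0, -0.001, -1.0]]
force: [-0.2, -0.9, -0.2]
gripper_width: 0.0429
gripper_force: 0.0
time: 14.28
position: [0.4311, 0.1778, 0.0122]
orientation: [[0.014, 1.0, -0.0], [1.0, -0.014, 0.0], [0.0, -0.0, -1.0]]
force: [0.9, -2.1, 1.1]
gripper_width: 0.0427
gripper_force: 0.8
```

```bash
python3 -m jog '[{"linear":[-10,0,0],"angular":[0,0,0],"claw":0.5},{"linear":[-20,0,-30],"angular":[0,0,10],"claw":0.5},{"linear":[-45,4,-45],"angular":[0,0,20],"claw":0.5},{"linear":[-45,4,-45],"angular":[0,0,30],"claw":0.5},{"linear":[-45,4,-45],"angular":[0,0,40],"claw":0.5},{"linear":[-45,4,-45],"angular":[0,0,50],"claw":0.5},{"linear":[-45,4,-45],"angular":[0,0,60],"claw":0.5},{"linear":[-45,4,-45],"angular":[0,0,70],"claw":0.5},{"linear":[-45,4,-45],"angular":[0,0,80],"claw":0.5},{"linear":[-45,4,-45],"angular":[0,0,90],"claw":0.5},{"linear":[-45,4,-20],"angular":[0,0,90],"claw":0.5},{"linear":[-45,4,0],"angular":[0,0,90],"claw":0.5},{"linear":[-45,4,0],"angular":[0,0,90],"claw":0.5}]'
python3 -m jog '[{"linear":[8,0,0],"angular":[0,0,0],"claw":0.5},{"linear":[16,0,0],"angular":[0,0,0],"claw":0.5},{"linear":[24,0,0],"angular":[0,0,0],"claw":0.5},{"linear":[32,0,0],"angular":[0,0,0],"claw":0.5},{"linear":[40,0,0],"angular":[0,0,0],"claw":0.5},{"linear":[48,0,0],"angular":[0,0,0],"claw":0.5},{"linear":[54,0,0],"angular":[0,0,0],"claw":0.5},{"linear":[54,0,0],"angular":[0,0,0],"claw":0.5}]'
python3 -m jog '[{"linear":[3,0,0],"angular":[0,0,0],"claw":0.5},{"linear":[7,0,0],"angular":[0,0,0],"claw":0.5},{"linear":[7,0,0],"angular":[0,0,0],"claw":0.5}]'
```

```text
time: 15.9
position: [0.4334, 0.1319, 0.0114]
orientation: [[1.0, -0.014, -0.002], [-0.014, -1.0, -0.001], [-0.002, 0.001, -1.0]]
force: [-0.1, 0.4, 0.1]
gripper_width: 0.043
gripper_force: 0.0
time: 16.9
position: [0.4885, 0.1315, 0.012]
orientation: [[1.0, -0.014, -0.001], [-0.014, -1.0, -0.0], [-0.001, 0.0, -1.0]]
force: [-2.2, -0.2, -1.9]
gripper_width: 0.0425
gripper_force: 0.6
time: 17.27
position: [0.4933, 0.1314, 0.0119]
orientation: [[1.0, -0.014, -0.004], [-0.014, -1.0, -0.001], [-0.004, 0.001, -1.0]]
force: [-8.1, 1.3, 3.7]
gripper_width: 0.0429
gripper_force: 4.1
```

```bash
python3 -m jog '[{"linear":[-10,0,0],"angular":[0,0,0],"claw":0.5},{"linear":[-20,0,-30],"angular":[0,0,-10],"claw":0.5},{"linear":[-42,0,-45],"angular":[0,0,-20],"claw":0.5},{"linear":[-42,0,-45],"angular":[0,0,-30],"claw":0.5},{"linear":[-42,0,-45],"angular":[0,0,-40],"claw":0.5},{"linear":[-42,0,-45],"angular":[0,0,-50],"claw":0.5},{"linear":[-42,0,-45],"angular":[0,0,-60],"claw":0.5},{"linear":[-42,0,-45],"angular":[0,0,-70],"claw":0.5},{"linear":[-42,0,-45],"angular":[0,0,-80],"claw":0.5},{"linear":[-42,0,-45],"angular":[0,0,-90],"claw":0.5},{"linear":[-42,0,-20],"angular":[0,0,-90],"claw":0.5},{"linear":[-42,0,0],"angular":[0,0,-90],"claw":0.5},{"linear":[-42,0,0],"angular":[0,0,-90],"claw":0.5}]'
python3 -m jog '[{"linear":[10,0,0],"angular":[0,0,0],"claw":0.5},{"linear":[20,0,0],"angular":[0,0,0],"claw":0.5},{"linear":[30,0,0],"angular":[0,0,0],"claw":0.5},{"linear":[40,0,0],"angular":[0,0,0],"claw":0.5},{"linear":[48,0,0],"angular":[0,0,0],"claw":0.5},{"linear":[56,0,0],"angular":[0,0,0],"claw":0.5},{"linear":[63,0,0],"angular":[0,0,0],"claw":0.5},{"linear":[70,0,0],"angular":[0,0,0],"claw":0.5},{"linear":[74,0,0],"angular":[0,0,0],"claw":0.5},{"linear":[74,0,0],"angular":[0,0,0],"claw":0.5}]'
python3 -m jog '[{"linear":[3,0,0],"angular":[0,0,0],"claw":0.5},{"linear":[6,0,0],"angular":[0,0,0],"claw":0.5},{"linear":[6,0,0],"angular":[0,0,0],"claw":0.5}]'
```

```text
time: 18.9
position: [0.4532, 0.1319, 0.0116]
orientation: [[0.014, 1.0, -0.001], [1.0, -0.014, -0.0], [-0.0, -0.001, -1.0]]
force: [-0.1, -0.0, 0.1]
gripper_width: 0.0427
gripper_force: 0.0
time: 20.15
position: [0.4544, 0.2062, 0.0121]
orientation: [[0.014, 1.0, -0.0], [1.0, -0.014, -0.0], [-0.0, -0.0, -1.0]]
force: [-0.4, -1.7, -0.1]
gripper_width: 0.0427
gripper_force: 0.9
time: 20.52
position: [0.4546, 0.2093, 0.0121]
orientation: [[0.016, 1.0, -0.001], [1.0, -0.016, -0.005], [-0.005, -0.001, -1.0]]
force: [-0.7, -9.2, 6.3]
gripper_width: 0.0432
gripper_force: 4.6
```

```bash
python3 -m jog '[{"linear":[-10,0,0],"angular":[0,0,0],"claw":0.5},{"linear":[-13,0,-50],"angular":[0,0,0],"claw":0.5},{"linear":[-13,5,-100],"angular":[0,0,10],"claw":0.5},{"linear":[-13,15,-150],"angular":[0,0,20],"claw":0.5},{"linear":[-13,25,-200],"angular":[0,0,30],"claw":0.5},{"linear":[-13,35,-250],"angular":[0,0,40],"claw":0.5},{"linear":[-13,45,-288],"angular":[0,0,50],"claw":0.5},{"linear":[-13,45,-288],"angular":[0,0,60],"claw":0.5},{"linear":[-13,45,-288],"angular":[0,0,70],"claw":0.5},{"linear":[-13,45,-288],"angular":[0,0,80],"claw":0.5},{"linear":[-13,45,-288],"angular":[0,0,90],"claw":0.5},{"linear":[-13,45,-288],"angular":[0,0,90],"claw":0.5},{"linear":[-13,45,-288],"angular":[0,0,90],"claw":0.5}]'
python3 - <<'E'
from fit import *
s=cap('wrist','w3'); fit(s=s)
cv2.imwrite('pics/w3c.png',cv2.resize(s['im'][150:310,110:450][:,:,::-1],None,fx=2.3,fy=2.3,interpolation=cv2.INTER_CUBIC))
E
python3 w.py .47,-.18,.3,-0.9
```

```text
time: 22.15
position: [0.4994, 0.1988, 0.3002]
orientation: [[1.0, -0.01, 0.0], [-0.01, -1.0, 0.0], [0.0, -0.0, -1.0]]
force: [0.3, 0.8, 0.7]
gripper_width: 0.0428
gripper_force: 0.0
[263. 215.] 13430 z 0.0277 rect c [0.4621 0.2512] size [0.3448 0.1366] ang 89.08
.47,-.18,.3,-0.9 [-25.2, 379.0, 0.1] [-0.0, -0.0, 0.3]
```

View pics/w3c.png

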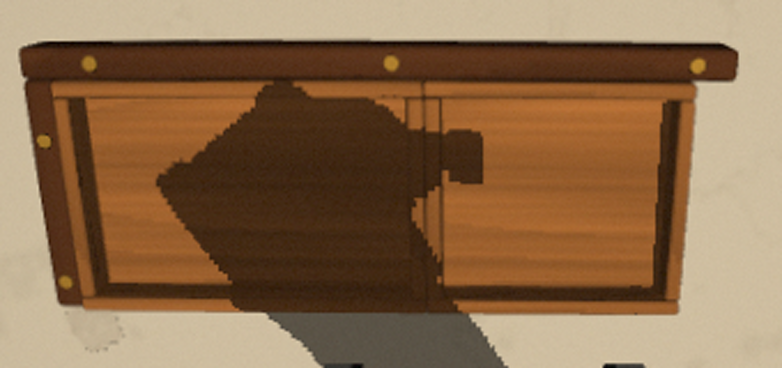

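Both trays are flush against the bars and each other. Now I look at the small things.

```bash
python3 -m jog '[{"linear":[0,60,0],"angular":[0,0,0],"claw":1},{"linear":[0,120,0],"angular":[0,0,0],"claw":1},{"linear":[0,180,0],"angular":[0,0,0],"claw":1},{"linear":[0,240,0],"angular":[0,0,0],"claw":1},{"linear":[0,300,0],"angular":[0,0,0],"claw":1},{"linear":[0,360,0],"angular":[0,0,0],"claw":1},{"linear":[0,420,0],"angular":[0,0,0],"claw":1},{"linear":[0,460,0],"angular":[0,0,0],"claw":1},{"linear":[0,460,0],"angular":[0,0,0],"claw":1},{"linear":[0,460,0],"angular":[0,0,0],"claw":1}]'
python3 - <<'E'
from fit import *
s=cap('wrist','w4'); W=cloud(s); x,y,z=W[...,0],W[...,1],W[...,2]
m=((z>.035)&(z<.2)&(x>.3)&(x<.7)).astype(np.uint8); m[330:]=0
n,l,st,ce=cv2.connectedComponentsWithStats(m)
for i in range(1,n):
    if st[i,4]<60: continue
    q=W[l==i]; zm=np.percentile(q[:,2],98); k=q[q[:,2]>zm-.008]
    r=cv2.minEnclosingCircle(k[:,:2].astype(np.float32))
    print(ce[i].round(),st[i,4],'ztop',zm.round(3),'top circ',np.round(r[0],3),'d',round(2*r[1],3))
E
```

```text
time: 23.45
position: [0.4931, -0.2604, 0.3001]
orientation: [[1.0, -0.012, 0.0], [-0.012, -1.0, 0.001], [0.0, -0.001, -1.0]]
force: [0.5, 0.6, -0.5]
gripper_width: 0.0855
gripper_force: 0.0
[21. 26.] 2395 ztop 0.096 top circ [0.671 0.013] d 0.036
[568. 143.] 2642 ztop 0.152 top circ [ 0.555 -0.491] d 0.031
[336. 166.] 220 ztop 0.053 top circ [ 0.527 -0.277] d 0.017
[242. 193.] 930 ztop 0.062 top circ [ 0.506 -0.183] d 0.048
[406. 205.] 921 ztop 0.062 top circ [ 0.492 -0.347] d 0.049
[614. 227.] 3048 ztop 0.117 top circ [ 0.472 -0.567] d 0.049
[335. 255.] 947 ztop 0.1 top circ [ 0.434 -0.276] d 0.013
[473. 261.] 1382 ztop 0.079 top circ [ 0.434 -0.42 ] d 0.044
[189. 276.] 2643 ztop 0.108 top circ [ 0.42  -0.122] d 0.045
[406. 312.] 951 ztop 0.062 top circ [ 0.362 -0.357] d 0.049
```

View pics/w4.png

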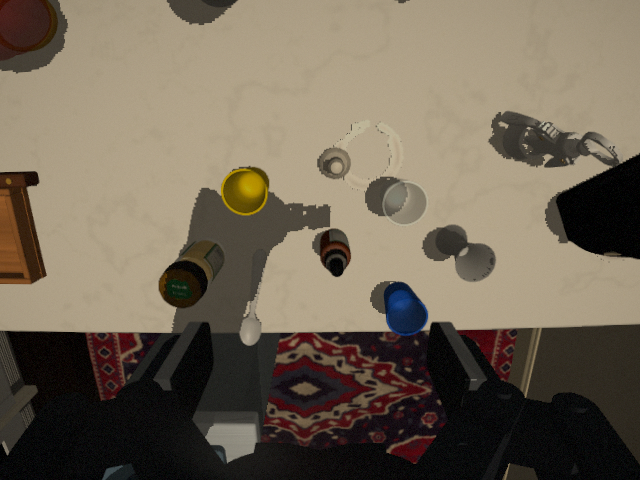

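The view shows yellow (246,190), stopper (334,163), clear shot glass (404,202), bitters (336,253), jigger (475,262), nutmeg (190,285) and blue (406,308). The measured sizes match the given ones, and there is no salt shaker. I start with the nutmeg jar.

```bash
python3 w.py .42,-.122,.18,-0.9 .42,-.122,.046,-0.9 ; python3 - <<'E'
from fit import *
s=cap('wrist'); W=cloud(s); x,y,z=W[...,0],W[...,1],W[...,2]
k=(z>.03)&(z<.3)&(y<-.46)&(x<.52)&(x>.35); k[330:]=False
print(y[k].max(), W[k][np.argsort(-y[k])[:5]].round(3).tolist())
E
```

```text
.42,-.122,.18,-0.9 [-74.8, -136.9, 120.4] [-0.1, -0.0, 0.3]
.42,-.122,.046,-0.9 [-74.9, -136.8, 254.4] [-0.1, -0.0, 0.3]
-0.5488061117350295 [[0.473, -0.549, 0.082], [0.476, -0.549, 0.087], [0.471, -0.549, 0.082], [0.474, -0.549, 0.077], [0.474, -0.549, 0.089]]
```

```bash
python3 -m jog '[{"linear":[-25,-45,30],"angular":[0,0,0],"claw":1},{"linear":[-50,-90,60],"angular":[0,0,0],"claw":1},{"linear":[-75,-137,90],"angular":[0,0,0],"claw":1},{"linear":[-75,-137,130],"angular":[0,0,0],"claw":1},{"linear":[-75,-137,170],"angular":[0,0,0],"claw":1},{"linear":[-75,-137,210],"angular":[0,0,0],"claw":1},{"linear":[-75,-137,240],"angular":[0,0,0],"claw":1},{"linear":[-75,-137,254],"angular":[0,0,0],"claw":1},{"linear":[-75,-137,254],"angular":[0,0,0],"claw":1},{"linear":[-75,-137,254],"angular":[0,0,0],"claw":0.45},{"linear":[-75,-137,254],"angular":[0,0,0],"claw":0.4},{"linear":[-75,-137,254],"angular":[0,0,0],"claw":0.3},{"linear":[-75,-137,254],"angular":[0,0,0],"claw":0.3},{"linear":[-75,-137,254],"angular":[0,0,0],"claw":0.3},{"linear":[-75,-137,254],"angular":[0,0,0],"claw":0.3}]' 40
python3 w.py .42,-.122,.2,-0.9 .5,.2,.3,-.9
```

```text
time: 25.42
position: [0.4207, -0.1232, 0.0472]
orientation: [[1.0, -0.014, 0.002], [-0.014, -1.0, -0.0], [0.002, 0.0, -1.0]]
force: [-0.4, 1.5, 6.2]
gripper_width: 0.0427
gripper_force: 31.3
.42,-.122,.2,-0.9 [-0.4, -1.2, -152.8] [0.0, -0.1, 0.1]
.5,.2,.3,-.9 [75.2, -324.3, -252.8] [0.0, -0.1, 0.1]
```

```bash
python3 -m jog '[{"linear":[0,0,-25],"angular":[0,0,0],"claw":0.3},{"linear":[0,0,-70],"angular":[0,0,0],"claw":0.3},{"linear":[0,-10,-125],"angular":[0,0,0],"claw":0.3},{"linear":[15,-40,-170],"angular":[0,0,0],"claw":0.3},{"linear":[30,-80,-205],"angular":[0,0,0],"claw":0.3},{"linear":[45,-130,-230],"angular":[0,0,0],"claw":0.3},{"linear":[60,-180,-252],"angular":[0,0,0],"claw":0.3},{"linear":[70,-230,-252],"angular":[0,0,0],"claw":0.3},{"linear":[75,-280,-252],"angular":[0,0,0],"claw":0.3},{"linear":[75,-324,-252],"angular":[0,0,0],"claw":0.3},{"linear":[75,-324,-252],"angular":[0,0,0],"claw":0.3}]'
python3 fit.py; python3 w.py .455,.36,.15,-.9 .455,.36,.056,-.9
```

```text
time: 26.8
position: [0.4981, 0.2037, 0.2986]
orientation: [[1.0, -0.008, -0.0], [-0.008, -1.0, 0.002], [-0.0, -0.002, -1.0]]
force: [-0.2, -0.4, -1.3]
gripper_width: 0.0427
gripper_force: 33.3
[262. 208.] 12269 z 0.0274 rect c [0.4619 0.2509] size [0.3446 0.1371] ang 88.97
.455,.36,.15,-.9 [-45.3, -158.6, 148.3] [-0.0, 0.0, 0.3]
.455,.36,.056,-.9 [-45.3, -158.6, 242.3] [-0.0, 0.0, 0.3]
```

```bash
python3 -m jog '[{"linear":[-12,-45,30],"angular":[0,0,0],"claw":0.3},{"linear":[-24,-85,60],"angular":[0,0,0],"claw":0.3},{"linear":[-36,-125,100],"angular":[0,0,0],"claw":0.3},{"linear":[-45,-158,140],"angular":[0,0,0],"claw":0.3},{"linear":[-45,-158,175],"angular":[0,0,0],"claw":0.3},{"linear":[-45,-158,205],"angular":[0,0,0],"claw":0.3},{"linear":[-45,-158,228],"angular":[0,0,0],"claw":0.3},{"linear":[-45,-158,238],"angular":[0,0,0],"claw":0.3},{"linear":[-45,-158,241],"angular":[0,0,0],"claw":0.3},{"linear":[-45,-158,241],"angular":[0,0,0],"claw":0.3}]'
python3 -m jog '[{"linear":[0,0,1],"angular":[0,0,0],"claw":0.3},{"linear":[0,0,2],"angular":[0,0,0],"claw":0.3},{"linear":[0,0,2],"angular":[0,0,0],"claw":0.3}]'
```

```text
time: 28.1
position: [0.4573, 0.3581, 0.058]
orientation: [[1.0, -0.015, 0.001], [-0.015, -1.0, 0.0], [0.001, -0.001, -1.0]]
force: [-0.2, -0.4, -1.3]
gripper_width: 0.0423
gripper_force: 33.3
time: 28.48
position: [0.4567, 0.3582, 0.0554]
orientation: [[1.0, -0.014, 0.0], [-0.014, -1.0, 0.0], [0.0, -0.0, -1.0]]
force: [-0.6, 0.5, -0.6]
gripper_width: 0.0426
gripper_force: 33.3
```

```bash
python3 -m jog '[{"linear":[0,0,0.5],"angular":[0,0,0],"claw":0.55},{"linear":[0,0,0.5],"angular":[0,0,0],"claw":0.7},{"linear":[0,0,0],"angular":[0,0,0],"claw":0.85},{"linear":[0,0,0],"angular":[0,0,0],"claw":0.85},{"linear":[0,0,-25],"angular":[0,0,0],"claw":0.85},{"linear":[0,0,-65],"angular":[0,0,0],"claw":0.85},{"linear":[0,0,-115],"angular":[0,0,0],"claw":0.85},{"linear":[0,20,-165],"angular":[0,0,0],"claw":0.85},{"linear":[0,60,-200],"angular":[0,0,0],"claw":0.85},{"linear":[0,120,-200],"angular":[0,0,0],"claw":0.85},{"linear":[0,180,-200],"angular":[0,0,0],"claw":0.85},{"linear":[0,240,-200],"angular":[0,0,0],"claw":0.85},{"linear":[0,300,-200],"angular":[0,0,0],"claw":0.85},{"linear":[0,360,-200],"angular":[0,0,0],"claw":0.85},{"linear":[0,420,-200],"angular":[0,0,0],"claw":0.85},{"linear":[0,480,-200],"angular":[0,0,0],"claw":0.85},{"linear":[-10,540,-190],"angular":[0,0,0],"claw":0.85},{"linear":[-20,600,-150],"angular":[0,0,0],"claw":0.85},{"linear":[-20,620,-120],"angular":[0,0,0],"claw":0.85}]'
python3 w.py .434,-.276,.14,-.9 .434,-.276,.038,-.9
```

```text
time: 30.85
position: [0.4269, -0.2649, 0.1747]
orientation: [[1.0, -0.018, 0.001], [-0.018, -1.0, -0.002], [0.001, 0.002, -1.0]]
force: [0.5, 0.1, -0.3]
gripper_width: 0.0724
gripper_force: 0.0
.434,-.276,.14,-.9 [7.3, 10.9, 34.7] [0.1, -0.0, -0.1]
.434,-.276,.038,-.9 [7.2, 10.7, 136.7] [0.1, -0.0, -0.1]
```

```bash
python3 -m jog '[{"linear":[7,11,20],"angular":[0,0,0],"claw":0.85},{"linear":[7,11,50],"angular":[0,0,0],"claw":0.85},{"linear":[7,11,85],"angular":[0,0,0],"claw":0.85},{"linear":[7,11,115],"angular":[0,0,0],"claw":0.85},{"linear":[7,11,132],"angular":[0,0,0],"claw":0.85},{"linear":[7,11,137],"angular":[0,0,0],"claw":0.85},{"linear":[7,11,137],"angular":[0,0,0],"claw":0.85},{"linear":[7,11,137],"angular":[0,0,0],"claw":0.4},{"linear":[7,11,137],"angular":[0,0,0],"claw":0.3},{"linear":[7,11,137],"angular":[0,0,0],"claw":0.2},{"linear":[7,11,137],"angular":[0,0,0],"claw":0.2},{"linear":[7,11,137],"angular":[0,0,0],"claw":0.2},{"linear":[7,11,137],"angular":[0,0,0],"claw":0.2}]' 40
python3 w.py .5,.2,.3,-.9
```

```text
time: 32.48
position: [0.4354, -0.2732, 0.0391]
orientation: [[1.0, -0.014, 0.001], [-0.014, -1.0, -0.001], [0.001, 0.001, -1.0]]
force: [-0.6, 0.1, 5.8]
gripper_width: 0.0311
gripper_force: 39.2
.5,.2,.3,-.9 [58.1, -473.8, -261.4] [0.1, -0.1, 0.1]
```

```bash
python3 -m jog '[{"linear":[0,0,-25],"angular":[0,0,0],"claw":0.2},{"linear":[0,0,-70],"angular":[0,0,0],"claw":0.2},{"linear":[0,-10,-125],"angular":[0,0,0],"claw":0.2},{"linear":[10,-40,-170],"angular":[0,0,0],"claw":0.2},{"linear":[20,-85,-205],"angular":[0,0,0],"claw":0.2},{"linear":[30,-140,-230],"angular":[0,0,0],"claw":0.2},{"linear":[40,-200,-250],"angular":[0,0,0],"claw":0.2},{"linear":[50,-260,-261],"angular":[0,0,0],"claw":0.2},{"linear":[58,-320,-261],"angular":[0,0,0],"claw":0.2},{"linear":[58,-380,-261],"angular":[0,0,0],"claw":0.2},{"linear":[58,-430,-261],"angular":[0,0,0],"claw":0.2},{"linear":[58,-474,-261],"angular":[0,0,0],"claw":0.2},{"linear":[58,-474,-261],"angular":[0,0,0],"claw":0.2}]'
python3 fit.py; python3 w.py .455,.275,.15,-.9 .455,.275,.049,-.9
```

```text
time: 34.1
position: [0.498, 0.2048, 0.2992]
orientation: [[1.0, -0.007, -0.001], [-0.007, -1.0, 0.002], [-0.001, -0.002, -1.0]]
force: [-0.6, 0.0, -0.5]
gripper_width: 0.031
gripper_force: 39.8
[275. 206.] 11905 z 0.0275 rect c [0.462  0.2512] size [0.3453 0.1366] ang 89.13
[192. 220.] 159 z 0.0267 rect c [0.4687 0.3475] size [0.0383 0.0132] ang 48.39
.455,.275,.15,-.9 [-44.3, -72.5, 149.0] [-0.0, 0.1, 0.3]
.455,.275,.049,-.9 [-44.2, -72.5, 250.0] [-0.0, 0.1, 0.3]
```

```bash
python3 -m jog '[{"linear":[-15,-25,40],"angular":[0,0,0],"claw":0.2},{"linear":[-30,-50,85],"angular":[0,0,0],"claw":0.2},{"linear":[-44,-72,135],"angular":[0,0,0],"claw":0.2},{"linear":[-44,-72,175],"angular":[0,0,0],"claw":0.2},{"linear":[-44,-72,210],"angular":[0,0,0],"claw":0.2},{"linear":[-44,-72,235],"angular":[0,0,0],"claw":0.2},{"linear":[-44,-72,245],"angular":[0,0,0],"claw":0.2},{"linear":[-44,-72,249],"angular":[0,0,0],"claw":0.2},{"linear":[-44,-72,249],"angular":[0,0,0],"claw":0.2}]'
python3 -m jog '[{"linear":[0,0,1],"angular":[0,0,0],"claw":0.2},{"linear":[0,0,2],"angular":[0,0,0],"claw":0.2},{"linear":[0,0,2],"angular":[0,0,0],"claw":0.2}]'
```

```text
time: 35.28
position: [0.457, 0.273, 0.0509]
orientation: [[1.0, -0.015, 0.001], [-0.015, -1.0, 0.0], [0.001, -0.0, -1.0]]
force: [0.3, 0.1, -0.7]
gripper_width: 0.0308
gripper_force: 39.8
time: 35.65
position: [0.4566, 0.2731, 0.0484]
orientation: [[1.0, -0.014, 0.0], [-0.014, -1.0, 0.0], [0.0, -0.0, -1.0]]
force: [-0.3, 0.7, -0.2]
gripper_width: 0.0306
gripper_force: 39.8
```

```bash
python3 -m jog '[{"linear":[0,0,1],"angular":[0,0,0],"claw":0.2},{"linear":[0,0,1],"angular":[0,0,0],"claw":0.2},{"linear":[0,0,1],"angular":[0,0,0],"claw":0.42},{"linear":[0,0,1],"angular":[0,0,0],"claw":0.6},{"linear":[0,0,0],"angular":[0,0,0],"claw":0.6},{"linear":[0,0,-25],"angular":[0,0,0],"claw":0.6},{"linear":[0,0,-65],"angular":[0,0,0],"claw":0.6},{"linear":[0,0,-115],"angular":[0,0,0],"claw":0.6},{"linear":[0,20,-165],"angular":[0,0,0],"claw":0.85},{"linear":[0,60,-200],"angular":[0,0,0],"claw":0.85},{"linear":[10,120,-200],"angular":[0,0,0],"claw":0.85},{"linear":[20,180,-200],"angular":[0,0,0],"claw":0.85},{"linear":[30,240,-200],"angular":[0,0,0],"claw":0.85},{"linear":[44,300,-200],"angular":[0,0,0],"claw":0.85},{"linear":[44,360,-200],"angular":[0,0,0],"claw":0.85},{"linear":[44,420,-200],"angular":[0,0,0],"claw":0.85},{"linear":[44,480,-200],"angular":[0,0,0],"claw":0.85},{"linear":[44,540,-190],"angular":[0,0,0],"claw":0.85},{"linear":[44,600,-160],"angular":[0,0,0],"claw":0.85},{"linear":[44,620,-120],"angular":[0,0,0],"claw":0.85}]'
python3 w.py .492,-.347,.1,-.9 .492,-.347,.03,-.9
```

```text
time: 38.15
position: [0.4913, -0.3523, 0.1683]
orientation: [[1.0, -0.019, 0.002], [-0.019, -1.0, -0.003], [0.002, 0.003, -1.0]]
force: [0.7, -0.5, 1.0]
gripper_width: 0.0726
gripper_force: 0.0
.492,-.347,.1,-.9 [0.5, -5.6, 68.3] [0.2, -0.1, -0.2]
.492,-.347,.03,-.9 [0.3, -5.8, 138.3] [0.2, -0.1, -0.2]
```

```bash
python3 -m jog '[{"linear":[0,-1,20],"angular":[0,0,0],"claw":0.85},{"linear":[0,-1,50],"angular":[0,0,0],"claw":0.85},{"linear":[0,-1,85],"angular":[0,0,0],"claw":0.85},{"linear":[0,-1,115],"angular":[0,0,0],"claw":0.85},{"linear":[0,-1,132],"angular":[0,0,0],"claw":0.85},{"linear":[0,-1,137],"angular":[0,0,0],"claw":0.85},{"linear":[0,-1,137],"angular":[0,0,0],"claw":0.85},{"linear":[0,-1,137],"angular":[0,0,0],"claw":0.5},{"linear":[0,-1,137],"angular":[0,0,0],"claw":0.4},{"linear":[0,-1,137],"angular":[0,0,0],"claw":0.35},{"linear":[0,-1,137],"angular":[0,0,0],"claw":0.35},{"linear":[0,-1,137],"angular":[0,0,0],"claw":0.35},{"linear":[0,-1,137],"angular":[0,0,0],"claw":0.35}]' 30
python3 w.py .5,.2,.3,-.9
```

```text
time: 39.78
position: [0.4925, -0.3469, 0.0326]
orientation: [[1.0, -0.014, 0.002], [-0.014, -1.0, -0.001], [0.002, 0.001, -1.0]]
force: [-1.2, 0.7, 6.3]
gripper_width: 0.0446
gripper_force: 30.3
.5,.2,.3,-.9 [0.2, -546.7, -268.0] [0.1, -0.1, 0.1]
```

```bash
python3 -m jog '[{"linear":[0,0,-25],"angular":[0,0,0],"claw":0.35},{"linear":[0,0,-70],"angular":[0,0,0],"claw":0.35},{"linear":[0,-10,-125],"angular":[0,0,0],"claw":0.35},{"linear":[0,-45,-170],"angular":[0,0,0],"claw":0.35},{"linear":[0,-90,-205],"angular":[0,0,0],"claw":0.35},{"linear":[0,-145,-230],"angular":[0,0,0],"claw":0.35},{"linear":[0,-205,-250],"angular":[0,0,0],"claw":0.35},{"linear":[0,-265,-268],"angular":[0,0,0],"claw":0.35},{"linear":[0,-325,-268],"angular":[0,0,0],"claw":0.35},{"linear":[0,-385,-268],"angular":[0,0,0],"claw":0.35},{"linear":[0,-445,-268],"angular":[0,0,0],"claw":0.35},{"linear":[0,-500,-268],"angular":[0,0,0],"claw":0.35},{"linear":[0,-547,-268],"angular":[0,0,0],"claw":0.35},{"linear":[0,-547,-268],"angular":[0,0,0],"claw":0.35}]'
python3 - <<'E'
from fit import *
s=cap('wrist','w5'); fit(s=s)
E
python3 w.py .430,.138,.1,-.9 .430,.138,.042,-.9
```

```text
time: 41.52
position: [0.4981, 0.2052, 0.2998]
orientation: [[1.0, -0.007, 0.0], [-0.007, -1.0, 0.003], [0.0, -0.003, -1.0]]
force: [1.1, 0.4, -1.4]
gripper_width: 0.045
gripper_force: 31.0
[280. 197.] 10502 z 0.0274 rect c [0.4628 0.2515] size [0.3443 0.1357] ang 88.78
[193. 220.] 157 z 0.0266 rect c [0.467  0.3468] size [0.0398 0.0143] ang 42.61
[228. 279.] 1167 z 0.0299 rect c [0.3994 0.3259] size [0.1649 0.009 ] ang 89.07
.430,.138,.1,-.9 [-68.1, 64.9, 199.4] [-0.0, 0.0, 0.3]
.430,.138,.042,-.9 [-68.1, 65.0, 257.4] [-0.0, 0.0, 0.3]
```

View pics/w5.png

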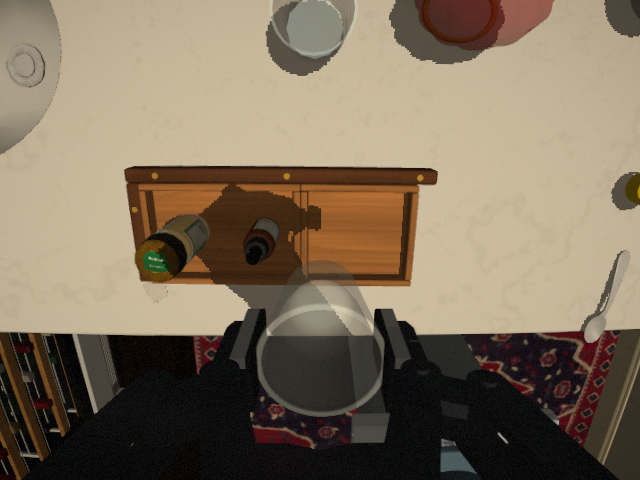

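The nutmeg at (170,250) and bitters at (262,240) stand upright in the long tray and the trays are still flush. The shot glass is held.

```bash
python3 -m jog '[{"linear":[-20,20,45],"angular":[0,0,0],"claw":0.35},{"linear":[-45,42,95],"angular":[0,0,0],"claw":0.35},{"linear":[-69,63,145],"angular":[0,0,0],"claw":0.35},{"linear":[-69,63,185],"angular":[0,0,0],"claw":0.35},{"linear":[-69,63,218],"angular":[0,0,0],"claw":0.35},{"linear":[-69,63,242],"angular":[0,0,0],"claw":0.35},{"linear":[-69,63,252],"angular":[0,0,0],"claw":0.35},{"linear":[-69,63,257],"angular":[0,0,0],"claw":0.35},{"linear":[-69,63,257],"angular":[0,0,0],"claw":0.35}]'
python3 -m jog '[{"linear":[0,0,1],"angular":[0,0,0],"claw":0.35},{"linear":[0,0,2],"angular":[0,0,0],"claw":0.35},{"linear":[0,0,2],"angular":[0,0,0],"claw":0.35}]'
```

```text
time: 42.7
position: [0.4301, 0.1383, 0.0428]
orientation: [[1.0, -0.015, 0.001], [-0.015, -1.0, -0.0], [0.001, 0.0, -1.0]]
force: [-0.5, 0.0, -1.6]
gripper_width: 0.0449
gripper_force: 31.0
time: 43.08
position: [0.4298, 0.1386, 0.0406]
orientation: [[1.0, -0.014, 0.001], [-0.014, -1.0, 0.0], [0.001, -0.0, -1.0]]
force: [-0.2, -0.3, 1.9]
gripper_width: 0.045
gripper_force: 31.2
```

```bash
python3 -m jog '[{"linear":[0,0,0],"angular":[0,0,0],"claw":0.6},{"linear":[0,0,0],"angular":[0,0,0],"claw":0.75},{"linear":[0,0,0],"angular":[0,0,0],"claw":0.8},{"linear":[0,0,0],"angular":[0,0,0],"claw":0.8},{"linear":[0,0,-25],"angular":[0,0,0],"claw":0.8},{"linear":[0,0,-65],"angular":[0,0,0],"claw":0.8},{"linear":[0,20,-115],"angular":[0,0,0],"claw":0.85},{"linear":[0,60,-160],"angular":[0,0,0],"claw":0.85},{"linear":[5,120,-180],"angular":[0,0,0],"claw":0.85},{"linear":[12,180,-180],"angular":[0,0,0],"claw":0.85},{"linear":[12,240,-180],"angular":[0,0,0],"claw":0.85},{"linear":[12,300,-180],"angular":[0,0,0],"claw":0.85},{"linear":[12,360,-180],"angular":[0,0,0],"claw":0.85},{"linear":[12,420,-180],"angular":[0,0,0],"claw":0.85},{"linear":[12,480,-180],"angular":[0,0,0],"claw":0.85},{"linear":[12,530,-160],"angular":[0,0,0],"claw":0.85},{"linear":[12,558,-120],"angular":[0,0,0],"claw":0.85},{"linear":[12,558,-90],"angular":[0,0,0],"claw":0.85}]'
python3 -m jog '[{"linear":[0,0,30],"angular":[0,0,0],"claw":0.85},{"linear":[0,0,60],"angular":[0,0,0],"claw":0.85},{"linear":[0,0,82],"angular":[0,0,0],"claw":0.85},{"linear":[0,0,91],"angular":[0,0,0],"claw":0.85},{"linear":[0,0,91],"angular":[0,0,0],"claw":0.85},{"linear":[0,0,91],"angular":[0,0,0],"claw":0.5},{"linear":[0,0,91],"angular":[0,0,0],"claw":0.4},{"linear":[0,0,91],"angular":[0,0,0],"claw":0.3},{"linear":[0,0,91],"angular":[0,0,0],"claw":0.3},{"linear":[0,0,91],"angular":[0,0,0],"claw":0.3},{"linear":[0,0,91],"angular":[0,0,0],"claw":0.3}]' 40
python3 w.py .5,.2,.3,-.9
```

```text
time: 45.32
position: [0.432, -0.4223, 0.1283]
orientation: [[1.0, -0.018, -0.001], [-0.018, -1.0, -0.0], [-0.001, 0.0, -1.0]]
force: [-0.5, 0.7, -0.6]
gripper_width: 0.0725
gripper_force: 0.0
time: 46.7
position: [0.4343, -0.4201, 0.0404]
orientation: [[1.0, -0.014, 0.001], [-0.014, -1.0, -0.001], [0.001, 0.001, -1.0]]
force: [-1.5, 0.4, 6.0]
gripper_width: 0.0413
gripper_force: 40.3
.5,.2,.3,-.9 [57.2, -620.6, -260.2] [0.1, -0.1, 0.1]
```

```bash
python3 -m jog '[{"linear":[0,0,-25],"angular":[0,0,0],"claw":0.3},{"linear":[0,0,-70],"angular":[0,0,0],"claw":0.3},{"linear":[0,-10,-125],"angular":[0,0,0],"claw":0.3},{"linear":[10,-45,-170],"angular":[0,0,0],"claw":0.3},{"linear":[20,-90,-205],"angular":[0,0,0],"claw":0.3},{"linear":[30,-145,-230],"angular":[0,0,0],"claw":0.3},{"linear":[40,-205,-250],"angular":[0,0,0],"claw":0.3},{"linear":[50,-265,-260],"angular":[0,0,0],"claw":0.3},{"linear":[57,-325,-260],"angular":[0,0,0],"claw":0.3},{"linear":[57,-385,-260],"angular":[0,0,0],"claw":0.3},{"linear":[57,-445,-260],"angular":[0,0,0],"claw":0.3},{"linear":[57,-505,-260],"angular":[0,0,0],"claw":0.3},{"linear":[57,-560,-260],"angular":[0,0,0],"claw":0.3},{"linear":[57,-605,-260],"angular":[0,0,0],"claw":0.3},{"linear":[57,-621,-260],"angular":[0,0,0],"claw":0.3},{"linear":[57,-621,-260],"angular":[0,0,0],"claw":0.3},{"linear":[57,-621,-260],"angular":[0,0,0],"claw":0.3}]'
python3 - <<'E'
from fit import *
s=cap('wrist','w6'); fit(s=s)
E
python3 w.py .478,.187,.05,-.9
```

```text
time: 48.82
position: [0.4998, 0.1983, 0.2991]
orientation: [[1.0, -0.017, -0.0], [-0.017, -1.0, -0.002], [-0.0, 0.002, -1.0]]
force: [0.9, -0.5, -1.0]
gripper_width: 0.0416
gripper_force: 40.8
[269. 194.] 9969 z 0.0273 rect c [0.4635 0.2514] size [0.3449 0.1355] ang 88.53
[187. 223.] 159 z 0.0261 rect c [0.4666 0.3479] size [0.0411 0.0155] ang 43.75
[379. 266.] 326 z 0.0336 rect c [0.4207 0.1341] size [0.0189 0.0365] ang 26.15
[222. 282.] 1168 z 0.0297 rect c [0.3995 0.326 ] size [0.1628 0.0084] ang 89.19
.478,.187,.05,-.9 [-21.7, 11.3, 249.2] [0.1, 0.0, -0.1]
```

View pics/w6.png

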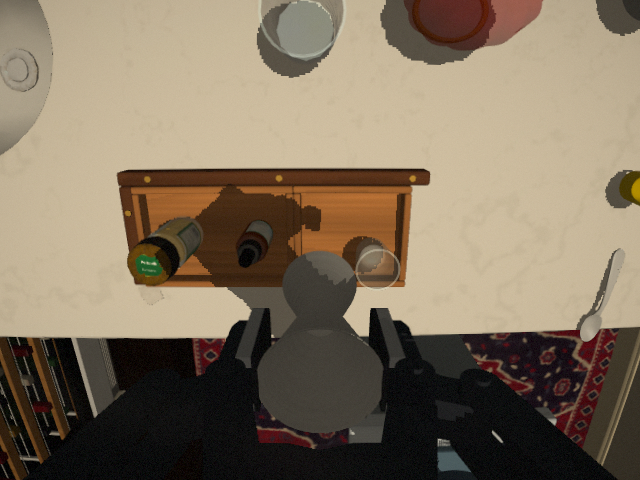

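The shot glass stands upright in the short tray at (372,262), the trays are flush and the jigger is held. I place it now.

```bash
python3 -m jog '[{"linear":[-10,5,45],"angular":[0,0,0],"claw":0.3},{"linear":[-22,11,95],"angular":[0,0,0],"claw":0.3},{"linear":[-22,11,145],"angular":[0,0,0],"claw":0.3},{"linear":[-22,11,185],"angular":[0,0,0],"claw":0.3},{"linear":[-22,11,215],"angular":[0,0,0],"claw":0.3},{"linear":[-22,11,236],"angular":[0,0,0],"claw":0.3},{"linear":[-22,11,245],"angular":[0,0,0],"claw":0.3},{"linear":[-22,11,249],"angular":[0,0,0],"claw":0.3},{"linear":[-22,11,249],"angular":[0,0,0],"claw":0.3}]'
python3 -m jog '[{"linear":[0,0,1],"angular":[0,0,0],"claw":0.3},{"linear":[0,0,2],"angular":[0,0,0],"claw":0.3},{"linear":[0,0,2],"angular":[0,0,0],"claw":0.3}]'
```

```text
time: 50.0
position: [0.4778, 0.1897, 0.0508]
orientation: [[1.0, -0.015, 0.001], [-0.015, -1.0, 0.0], [0.001, -0.0, -1.0]]
force: [-0.8, -0.4, -1.1]
gripper_width: 0.0412
gripper_force: 40.8
time: 50.38
position: [0.4775, 0.1899, 0.0485]
orientation: [[1.0, -0.014, 0.0], [-0.014, -1.0, 0.0], [0.0, -0.0, -1.0]]
force: [0.5, 0.0, 0.9]
gripper_width: 0.0414
gripper_force: 40.8
```

Contact. I release, rise, and look at the result.

```bash
python3 -m jog '[{"linear":[0,0,0.5],"angular":[0,0,0],"claw":0.55},{"linear":[0,0,0.5],"angular":[0,0,0],"claw":0.7},{"linear":[0,0,0],"angular":[0,0,0],"claw":0.75},{"linear":[0,0,0],"angular":[0,0,0],"claw":0.75},{"linear":[0,0,-25],"angular":[0,0,0],"claw":0.75},{"linear":[0,0,-65],"angular":[0,0,0],"claw":0.75},{"linear":[0,0,-115],"angular":[0,0,0],"claw":0.75},{"linear":[0,0,-165],"angular":[0,0,0],"claw":0.75},{"linear":[0,0,-215],"angular":[0,0,0],"claw":0.75},{"linear":[10,0,-255],"angular":[0,0,0],"claw":0.75},{"linear":[15,0,-260],"angular":[0,0,0],"claw":0.75},{"linear":[15,0,-260],"angular":[0,0,0],"claw":0.75},{"linear":[15,0,-260],"angular":[0,0,0],"claw":0.75},{"linear":[15,0,-260],"angular":[0,0,0],"claw":0.75}]'
python3 - <<'E'
from fit import *
s=cap('wrist','w7'); fit(s=s)
cv2.imwrite('pics/w7c.png',cv2.resize(s['im'][140:320,90:450][:,:,::-1],None,fx=2.2,fy=2.2,interpolation=cv2.INTER_CUBIC))
E
```

```text
time: 52.12
position: [0.4915, 0.1894, 0.3071]
orientation: [[1.0, -0.014, -0.002], [-0.014, -1.0, -0.001], [-0.002, 0.001, -1.0]]
force: [0.0, 0.8, -0.6]
gripper_width: 0.0642
gripper_force: 0.0
[261. 201.] 11806 z 0.0278 rect c [0.462  0.2514] size [0.3447 0.1363] ang 88.96
[180. 214.] 158 z 0.0262 rect c [0.4676 0.348 ] size [0.0402 0.0145] ang 46.39
[371. 257.] 290 z 0.0336 rect c [0.4209 0.1329] size [0.017 0.036] ang 32.28
```

View pics/w7c.png

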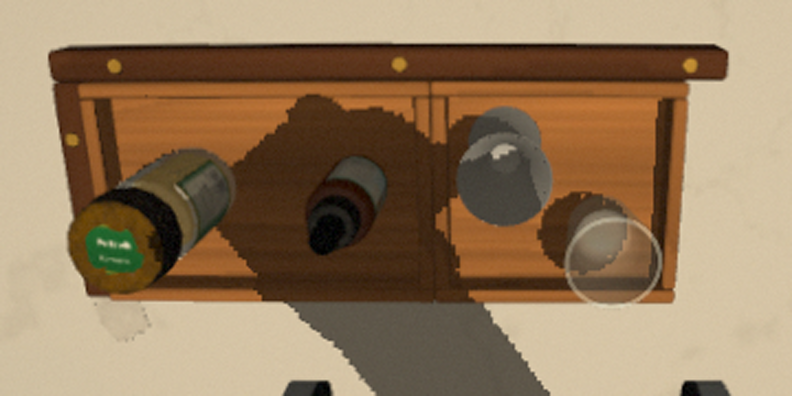

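All four parts stand upright in their trays: nutmeg and bitters in the long one, jigger and shot glass in the short one. Both trays are flush, so I hand in.

```bash
python3 -c "
from station import robot;print(robot.sign_off())"
```

```text
the job is handed in; nothing more can be done
None
```

The job is handed in: both trays were flush in the last picture, with the nutmeg jar and bitters bottle upright in the long tray and the jigger and shot glass upright in the short one; no salt shaker was present at this start.

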